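# Close the biscuit tin's inner lid and hand over the outer lid

### The arm

A 6-joint arm with a two-finger parallel gripper is mounted at the origin on the work surface. World frame = base frame: x ahead of the robot, y to its left, z up, the work surface at z = 0. Lengths are in m, angles in rad, forces in N, time in s.
With the tool pointing down it reaches from about 0.375 to 0.75 m from the base axis. Payload 9 kg.
Tool frame: the origin (TCP) lies at the very end of the fingers, on their centre line; the grasp point (between the pads) lies 19 mm behind it; z points along the fingers, y is the line along which they close (so a half turn about z gives the same grasp; the last joint's range is limited). The gripper opens to 85 mm and grips with 20 to 120 N. Pads are 22 mm wide; open, the fingers measure 114 mm over their backs; the gripper's body (76 mm by 85 mm) begins 54 mm behind the grasp point. The pads swing forward as they close: fully open they stand 13 mm farther back than shut.
Start: joints at [-1.383, 0.104, 0.097, 1.564, 0, 1.353], TCP at [0.237, -0.551, 0.231] pointing down, gripper open.
Joint ranges: [-2.99, 2.99], [-0.84, 1.86], [-1.1, 1.16], [-1.84, 2.11], [-1.51, 1.56], [-3.14, 3.14]. Speed limits (rad/s): [2.22, 2.22, 2.57, 3.14, 3.14, 3.14].

### API

Orientations are given as a unit quaternion [w, x, y, z].
In Python, from station import telemetry, imaging, job gives the robot as it stands.
- The arm moves only by the tool servo_tool, never from a script. Its argument "targets" is text: rows parted by semicolons, each of 7 numbers parted by spaces: the shift along the tool's x, y, z in units of 80 mm (1.0 is 80 mm), then the turn, a rotation vector about the tool's x, y, z in units of 4 degrees (1.0 is 4 degrees), then the closure, from -1 (fully open) to 1 (shut). A call has exactly 5 rows; each row shifts and turns the commanded pose from where the row before left it, along the tool's axes as they then stand; what a row does not reach is not made up. A row lasts 1/10 s, in which the tool goes at most 50 mm and 8.59 degrees, less where a joint would pass 70% of its speed; a pose out of reach is approached as far as the arm can. A call with a number of a shift or a turn outside -1 to 1 is refused whole. A call with a gripper value outside its range is refused whole. The fingers move at their own pace and stop on an object; "force" is the grip in N (left out, the last holds). Time passes only in rows, so rows that do not move let the fingers close, or fill a call up. It gives the time, the measured TCP pose, the force, the opening and the grip force at its end, in the units of the state.
- telemetry.state(): the state, without advancing time (a new reading comes with each control period).
- imaging.read_camera(name): name is "side" or "top" or "wrist"; returns the picture (384x512x3 uint8, blue, green, red); there is no depth.
- imaging.camera_params(name): a dict with "fx", "fy", "cx", "cy" (pixels), "R" (3x3) and "t" (3): a world point X has camera coordinates R X + t; the wrist camera has in their place "mount" (4x4, takes a point from camera to tool coordinates, whose origin is the TCP and whose axes are the flange's). Camera axes: x right, y down, z forward; pixel columns grow to the right and rows downward; lengths in m; the calibration is good to about 2 mm. A picture is of the moment at which its call begins: read the wrist's pose just before it. camera_params takes no time and is no camera call.
- job.hand_in(): hands the job in; it is judged then, once.
The state is a dict: "t": time; "joints": joint angles; "dq": joint speeds; "tau": joint torques, N m; "eef_pos": TCP position; "tcp_rot": TCP orientation; "wrist_force": force on the tool from outside, world axes, zero at the start; "torque": the same for the moment, N m; "width": opening from 0.0 (shut) to 1.0 (fully open); "finger_force": force on a finger pad.
Only numpy, scipy, OpenCV 4.12 (cv2) and the standard library are available. Lean on these libraries where they do the work, as an engineer would, in place of code of your own. Each camera call takes 0.05 s, during which the arm holds its last target. There are 200 camera calls.

### The job

Lift the biscuit tin's nested pair of lids by the inner lid's round knob and lower the pair onto the open tin: the outer lid comes to rest on the rim, and the inner lid goes on down through it until you feel it stop on the biscuits; settle it there with a light push of about 10 N, without crushing them. Let go of the knob, then lift the outer lid alone straight off by its two upright ears, leaving the inner lid lying undisturbed on the biscuits, and finish while still holding the outer lid level in the air, a hand's breadth above the tin's rim, for me to take as a dish. Leave the other things on the table where they are.

Things in the scene. Friction and masses are not known exactly. Their poses are not given: they have to be found in the camera images.
- tin: Round open aluminium biscuit tin, 98 mm outside and 92 mm inside diameter, 100 mm tall, fixed on the table. Origin: centre of its underside; z up.
- tin_rim (a point): Centre of the tin's mouth, at rim height. The top of the biscuits inside lies at an unknown level 12 to 24 mm below it; they give about 1 mm per 3 N of push, at most 6 mm, and crush above 30 N.
- inner_lid: Inner lid: plain aluminium disc, 84 mm diameter, 8 mm thick, 0.12 to 0.19 kg, with a round knob (post of 20 mm diameter, 58 mm tall) upright at its centre. Origin: centre of the disc's underside; z up. At the start it lies inside the outer lid on the table, the knob standing up through the outer lid's hole.
- knob (a point): Pinch point on the knob's axis, 11 mm below its top, 55 mm above the inner lid's underside. Lifted, the disc catches under the outer lid's plate after 2 mm and carries it. With the outer lid on the rim, the knob sinks on through it by 4 to 16 mm to the biscuits, and up to 6 mm more when pushed: pinch near its top, so that the fingertips do not meet the outer lid.
- outer_lid: Outer lid: round aluminium cap, 110 mm diameter, 0.12 to 0.20 kg: 5 mm plate with a central 25 mm hole, and a skirt 10 mm deep, 104 mm inside diameter, that goes round the outside of the tin's rim. Origin: centre of the skirt's lower edge; z up. Two upright ears, 26 mm wide in x, 7 mm thick in y, 34 mm tall above the plate, stand at y = +24.5 and -24.5 mm.
- outer_grip (a point): Point half-way between the outer lid's ears, 22 mm above its plate, 37 mm above the skirt's lower edge; axes as the lid. The ears stand 42 mm apart inside, 56 mm over the outside. The knob is pinched between the ears, fingers closing along x; the outer lid is gripped over the outside of both ears, fingers closing along y.
There are look-alikes about, which are no part of the job. What is shaped like the outer_lid but brown is not meant.

How it is judged:
On the way, in this order (a step that is already met when the one before it is completed fails the run):
1. both lids are lifted together by the inner lid's knob (height (world z) of each of outer_lid, inner_lid above 0.02 m and contact force between the fingers and inner_lid above 1 N), for 0.2 s.
2. the pair is on the tin, the outer lid on the rim, and the inner lid is pushed lightly onto the biscuits (more than 4 N) (z of inner_lid in the frame of tin below 0.0925 m and horizontal distance between each of inner_lid, outer_lid and tin below 0.01 m and angle between inner_lid's own z axis and vertical below 0.1 rad and z of outer_lid in the frame of tin below 0.094 m and contact force between inner_lid and tin above 4 N), for 0.1 s.
3. the outer lid alone is lifted clear of the knob, the inner lid staying down (z of outer_lid in the frame of tin above 0.16 m and contact force between the fingers and outer_lid above 1 N and z of inner_lid in the frame of tin between 0.07 and 0.0925 m and horizontal distance between inner_lid and tin below 0.01 m and angle between inner_lid's own z axis and vertical below 0.1 rad), for 0.2 s.
At the end, for the whole second after the job is handed in: The gripper holds the outer lid at rest, level within 14 degrees, its lower edge at least 60 mm above the tin's rim and touching neither the tin nor the inner lid; the inner lid lies in the tin on the biscuits, untouched, flat within 6 degrees, within 10 mm of the tin's axis and below the rim (all of step 3 and angle between outer_lid's own z axis and vertical below 0.25 rad and linear speed of outer_lid below 0.03 m/s and contact force between each of outer_lid, the fingers and inner_lid below 0.1 N and contact force between outer_lid and tin below 0.1 N and linear speed of inner_lid below 0.02 m/s); the arm keeps its last pose, push and grip.
It fails at once if the biscuits are crushed (inner lid pushed into the tin with more than 30 N) (contact force between inner_lid and tin above 30 N).
It fails at once if the inner lid is lifted out again together with the outer lid (contact force between the fingers and outer_lid above 1.5 N and contact force between the fingers and inner_lid below 0.3 N and horizontal distance between inner_lid and tin below 0.05 m and z of inner_lid in the frame of tin above 0.096 m).
It fails at once if another thing on the table is disturbed (moved more than 30 mm) (distance of any of remote, shell_a, shell_b, mug, matches, jam, notebook from where it was at the start of the episode above 0.03 m).
It also fails if it takes over 64 s, if anything falls off the work surface, if the arm or the gripper's body presses on something with over 40 N, if the wrist force passes 120 N, or if a joint passes its speed limit or range.

## Working session

There is one attempt and no reset: what is moved stays moved. The work goes in short steps, Python scripts to look and compute and a tool call to move; the robot and the scene stay as the last step left them, time stands still between calls to the robot, and variables do not carry over. Pictures are saved under pics/ and viewed, at most 10 in all, crops included, and the job is handed in when it is done.

Besides the shell and the picture viewer there is one more tool, called after "Request:" as name(argument=value, ...), one argument or row to a line, values as JSON. servo_tool: Moves the arm, as the interface text tells. Shifts and turns lie within -1 to 1; 1 stands for 80 mm of shift or 4 degrees of turn. Its arguments: {"type":"object","properties":{"targets":{"type":"string"},"force":{"type":"number"}},"required":["targets"]}

```bash
mkdir -p pics; python3 - <<'E'
from station import telemetry, imaging
import cv2,json
s=telemetry.state(); print(s)
for n in("top","side"):
    p=imaging.camera_params(n); print(n,p)
    cv2.imwrite(f"pics/{n}0.png",cv2.resize(imaging.read_camera(n),(800,600),interpolation=cv2.INTER_CUBIC))
E
```

```text
{'t': 0.0, 'joints': array([-1.38268636e+00,  1.04704631e-01,  9.64552244e-02,  1.56388497e+00,
       -1.85272661e-05,  1.35309338e+00]), 'dq': array([-0.00093951,  0.00073805, -0.0009464 , -0.00079669, -0.00109827,
        0.0008034 ]), 'tau': array([-1.58384966e-03, -5.56933951e+01,  5.03649831e+01,  1.67386484e-02,
       -5.02576677e-04, -2.11260931e-05]), 'eef_pos': array([ 0.2367975 , -0.55093301,  0.23051147]), 'tcp_rot': array([-6.69090540e-04,  9.79484794e-01,  2.01516972e-01,  6.36268313e-07]), 'wrist_force': array([-0.26957606, -0.30286222,  0.38426438]), 'torque': array([-0.02610119,  0.01101165,  0.03202098]), 'finger_force': 0.0, 'width': 1.0019610914663366}
top {'fx': 365.4044873968781, 'fy': 365.4044873968781, 'cx': 258.6088636778067, 'cy': 188.4411612213635, 'R': array([[-0.00708823, -0.99965484,  0.02529745],
       [-0.98660892,  0.00286883, -0.16307856],
       [ 0.1629497 , -0.02611463, -0.98628871]]), 't': array([-0.09144978,  0.50201056,  0.75929239])}
side {'fx': 453.9267251723712, 'fy': 453.9267251723712, 'cx': 258.50101302337316, 'cy': 195.3480911695558, 'R': array([[-0.94724252, -0.32002748,  0.01772091],
       [-0.20375888,  0.55857973, -0.80403421],
       [ 0.2474145 , -0.76522618, -0.59431891]]), 't': array([0.44310371, 0.19562281, 0.79911989])}
```

View pics/top0.png

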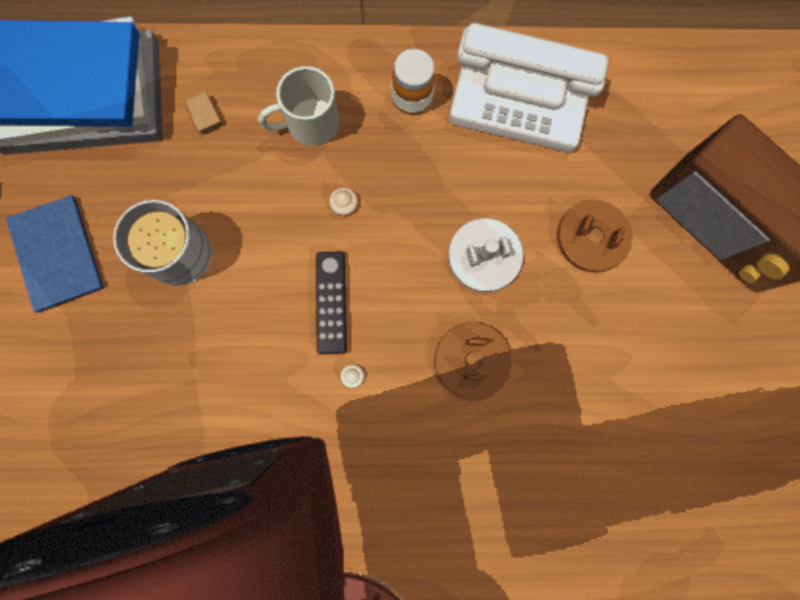

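View pics/side0.png

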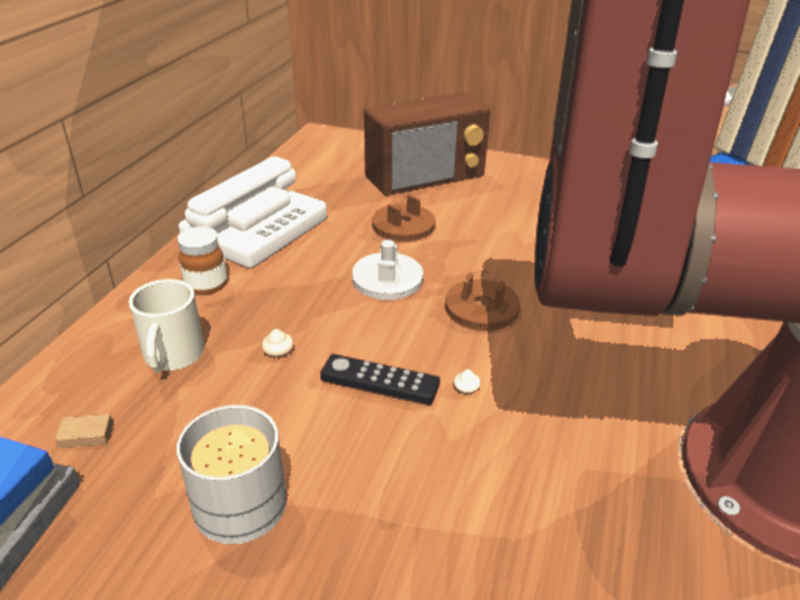

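The top view shows the silver lid pair at about (486,255) and the tin's mouth at about (153,237), both in the 800x600 scale. The brown lids are look-alikes. Next I'll make enlarged crops.

```bash
python3 - <<'E'
from station import imaging
import cv2,numpy as np
t=imaging.read_camera("top");s=imaging.read_camera("side")
c=lambda im,x,y,w=80,h=60:cv2.resize(im[y:y+h,x:x+w],(400,300),interpolation=cv2.INTER_CUBIC)
m=np.vstack([np.hstack([c(t,272,133),c(s,208,140)]),np.hstack([c(t,65,123),c(s,106,255,100,75)])])
cv2.imwrite("pics/crop.png",m)
E
```

```text
(no output)
```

View pics/crop.png

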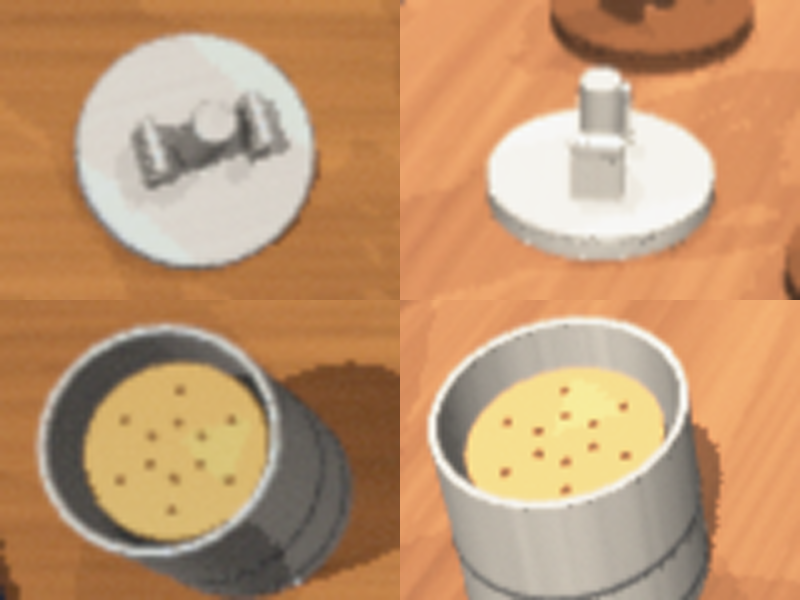

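```bash
cat >h.py <<'E'
from station import telemetry, imaging
import numpy as np
from scipy.optimize import least_squares
from scipy.spatial.transform import Rotation as Ro
def proj(P,X):
    c=np.asarray(X)@P["R"].T+P["t"]; return np.c_[P["fx"]*c[:,0]/c[:,2]+P["cx"],P["fy"]*c[:,1]/c[:,2]+P["cy"]]
def ray(P,uv,z):
    d=np.array([(uv[0]-P["cx"])/P["fx"],(uv[1]-P["cy"])/P["fy"],1])@P["R"]; o=-P["R"].T@P["t"]; return o+d*(z-o[2])/d[2]
a=np.linspace(0,2*np.pi,361)
circ=lambda x,y,z,r:np.c_[x+r*np.cos(a),y+r*np.sin(a),0*a+z]
def wristP():
    s=telemetry.state(); M=imaging.camera_params("wrist"); m=M["mount"]
    w,x,y,z=s["tcp_rot"]; R=Ro.from_quat([x,y,z,w]).as_matrix()
    Rc=R@m[:3,:3]; tc=R@m[:3,3]+s["eef_pos"]; M["R"]=Rc.T; M["t"]=-Rc.T@tc; return M,s
E
python3 - <<'E'
from h import *
T,S=[imaging.camera_params(n) for n in("top","side")]
f=lambda u,o,k:(u+.5)/k-.5+o
def fit(P,box,r,z):
    def e(p):
        q=proj(P,circ(p[0],p[1],z,p[2])); return np.r_[q.min(0),q.max(0)]-box
    return least_squares(e,[.5,0,r]).x
print("tin top",fit(T,[f(38,65,5),f(25,123,5),f(278,65,5),f(257,123,5)],.049,.1))
print("tin side",fit(S,[f(29,106,4),f(18,255,4),f(289,106,4),f(206,255,4)],.049,.1))
print("lid top",fit(T,[f(76,272,5),f(34,133,5),f(316,272,5),f(268,133,5)],.055,.012))
print("lid side",fit(S,[f(87,208,5),f(106,140,5),f(315,208,5),f(243,140,5)],.055,.015))
print("knob",ray(T,(f(216,272,5),f(120,133,5)),.066),ray(S,(f(200,208,5),f(77,140,5)),.066))
for p in [(143,122),(158,182),(252,95),(270,152),(150,150),(262,122)]: print("ear",ray(T,(f(p[0],272,5),f(p[1],133,5)),.049))
print(wristP()[0]["mount"])
E
```

```text
tin top [0.57154789 0.23925164 0.04868375]
tin side [0.57199024 0.2390561  0.04863149]
lid top [ 0.56693751 -0.21607796  0.05562846]
lid side [ 0.5674336  -0.21375926  0.05591795]
knob [ 0.56726243 -0.21570845  0.066     ] [ 0.56947823 -0.21727933  0.066     ]
ear [ 0.5707233  -0.18638284  0.049     ]
ear [ 0.54355287 -0.19231147  0.049     ]
ear [ 0.58303182 -0.23531136  0.049     ]
ear [ 0.55704498 -0.24238817  0.049     ]
ear [ 0.55800795 -0.18915735  0.049     ]
ear [ 0.57068945 -0.23932914  0.049     ]
[[-9.66810833e-04 -9.63001683e-01 -2.69493644e-01  6.88776360e-02]
 [ 9.99999532e-01 -9.42023854e-04 -2.21303267e-04 -4.73394379e-04]
 [-4.07540223e-05 -2.69493732e-01  9.63002143e-01 -1.42655691e-01]
 [ 0.00000000e+00  0.00000000e+00  0.00000000e+00  1.00000000e+00]]
```

Request:
servo_tool(
  targets=".363 -.148 .03 0 0 0 -1;.363 -.148 .03 0 0 0 -1;.363 -.148 .03 0 0 0 -1;.363 -.148 .03 0 0 0 -1;.363 -.148 .03 0 0 0 -1",
)

```text
t: 0.7
eef_pos: [0.3476, -0.4386, 0.2191]
tcp_rot: [-0.0, 0.98, 0.201, -0.0]
wrist_force: [0.2, 0.1, 0.0]
width: 1.003
finger_force: 0.0
```

Request:
servo_tool(
  targets=".363 -.148 .03 0 0 0 -1;.363 -.148 .03 0 0 0 -1;.363 -.148 .03 0 0 0 -1;.363 -.148 .03 0 0 0 -1;.363 -.148 .03 0 0 0 -1",
)

```text
t: 1.2
eef_pos: [0.4577, -0.3268, 0.2071]
tcp_rot: [-0.0, 0.979, 0.201, -0.0]
wrist_force: [0.7, 0.5, 0.2]
width: 0.997
finger_force: 0.0
```

Request:
servo_tool(
  targets=".363 -.148 .03 0 0 0 -1;.363 -.148 .03 0 0 0 -1;.363 -.148 .03 0 0 0 -1;.363 -.148 .03 0 0 0 -1;.363 -.148 .03 0 0 0 -1",
)

```text
t: 1.7
eef_pos: [0.5677, -0.2151, 0.195]
tcp_rot: [-0.0, 0.979, 0.202, -0.0]
wrist_force: [0.3, -0.3, 1.0]
width: 1.001
finger_force: 0.0
```

Request:
servo_tool(
  targets="0 0 0 0 0 -1 -1;0 0 0 0 0 -1 -1;0 0 0 0 0 -1 -1;0 0 0 0 0 -1 -1;0 0 0 0 0 -1 -1",
)

```text
t: 2.2
eef_pos: [0.5669, -0.2161, 0.1951]
tcp_rot: [-0.0, 0.929, 0.37, -0.0]
wrist_force: [-1.2, 0.4, -0.5]
width: 0.999
finger_force: 0.0
```

Request:
servo_tool(
  targets="0 0 0 0 0 -1 -1;0 0 0 0 0 -1 -1;0 0 0 0 0 -1 -1;0 0 0 0 0 -1 -1;0 0 0 0 0 -1 -1",
)

```text
t: 2.7
eef_pos: [0.5669, -0.2161, 0.1951]
tcp_rot: [-0.0, 0.851, 0.526, -0.0]
wrist_force: [-0.5, -0.3, 0.4]
width: 0.998
finger_force: 0.0
```

Request:
servo_tool(
  targets="0 0 0 0 0 -1 -1;0 0 0 0 0 -1 -1;0 0 0 0 0 -1 -1;0 0 0 0 0 -1 -1;0 0 0 0 0 -1 -1",
)

```text
t: 3.2
eef_pos: [0.5669, -0.2161, 0.1951]
tcp_rot: [-0.0, 0.747, 0.665, -0.0]
wrist_force: [0.1, -0.2, 0.3]
width: 1.002
finger_force: 0.0
```

Request:
servo_tool(
  targets="0 0 0 0 0 -1 -1;0 0 0 0 0 -1 -1;0 0 0 0 0 -1 -1;0 0 0 0 0 -1 -1;0 0 0 0 0 -1 -1",
)

```text
t: 3.7
eef_pos: [0.5669, -0.2161, 0.1951]
tcp_rot: [-0.0, 0.62, 0.785, -0.0]
wrist_force: [0.5, -0.1, 0.9]
width: 1.001
finger_force: 0.0
```

```bash
cat >>h.py <<'E'
def delta(x,y,z,psi):
    s=telemetry.state(); w,a_,b,c=s["tcp_rot"]; R=Ro.from_quat([a_,b,c,w]).as_matrix()
    p=np.degrees(np.arctan2(R[1,0],R[0,0]))
    Rt=np.array([[np.cos(np.radians(psi)),np.sin(np.radians(psi)),0],[np.sin(np.radians(psi)),-np.cos(np.radians(psi)),0],[0,0,-1]])
    print("t",s["t"],"pos",s["eef_pos"].round(4),"psi",p.round(2),"w",round(s["width"],3),"F",s["wrist_force"].round(2),"ff",s["finger_force"])
    print("tool shift units",(R.T@(np.array([x,y,z])-s["eef_pos"])/.08).round(3),"turn units",(Ro.from_matrix(R.T@Rt).as_rotvec(degrees=True)/4).round(2))
E
python3 - <<'E'
from h import *; import cv2
P,s=wristP(); im=imaging.read_camera("wrist")
delta(.5672,-.2155,.18,104)
for yaw,col in((14,(0,0,255)),):
    y=np.radians(yaw); R=np.array([[np.cos(y),-np.sin(y)],[np.sin(y),np.cos(y)]])
    pts=[np.r_[R@[ex,ey]+[.5672,-.2155],.049] for ey in(21,28,-21,-28) for ex in(-13,13)for ex,ey in[(ex/1e3,ey/1e3)]]
    q=proj(P,pts); print(q.round(1).tolist())
    q=proj(P,circ(.5672,-.2155,.066,.01)); print("knob",q.mean(0))
    cv2.imwrite("pics/w1.png",cv2.resize(im,(800,600),interpolation=cv2.INTER_CUBIC))
E
```

```text
t 3.75 pos [ 0.5669 -0.2161  0.195 ] psi 103.65 w 0.998 F [ 0.78  0.32 -0.58] ff 0.0
tool shift units [0.006 0.006 0.188] turn units [-0.   -0.   -0.09]
[[244.6, 159.3], [273.8, 181.9], [244.4, 151.4], [273.8, 181.9], [245.7, 204.4], [273.8, 182.0], [245.8, 211.6], [273.8, 182.0]]
knob [259.49428255 186.63256951]
```

View pics/w1.png

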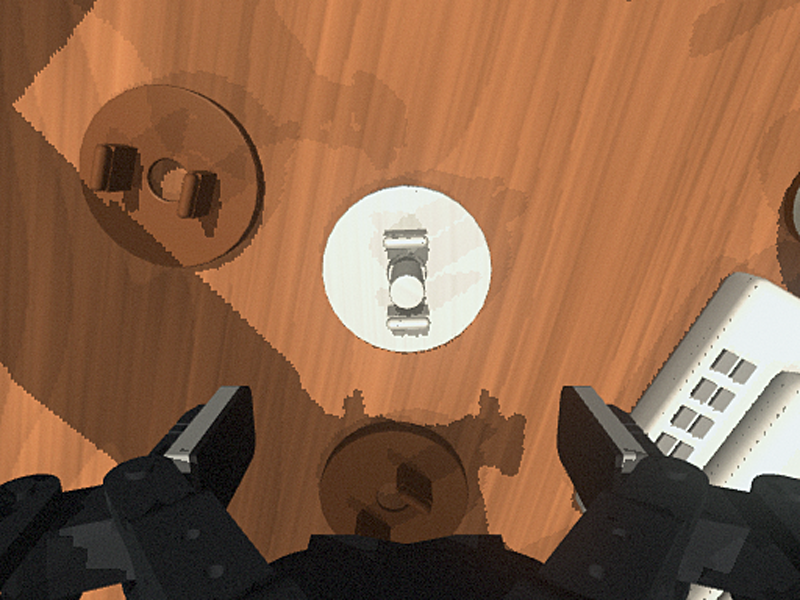

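The wrist view has the knob at (407,291), within a pixel of the prediction, and the ears lie square to the tool. So the position and yaw are good, and I'll go down and pinch.

Request:
servo_tool(
  targets=".006 .006 .388 0 0 0 -1;0 0 .388 0 0 0 -1;0 0 .388 0 0 0 -1;0 0 .388 0 0 0 -1;0 0 .388 0 0 0 -1",
)

```text
t: 4.25
eef_pos: [0.5672, -0.2155, 0.0387]
tcp_rot: [-0.0, 0.621, 0.784, -0.0]
wrist_force: [0.2, -0.1, -0.3]
width: 1.0
finger_force: 0.0
```

Request:
servo_tool(
  targets="0 0 0 0 0 0 1;0 0 0 0 0 0 1;0 0 0 0 0 0 1;0 0 0 0 0 0 1;0 0 0 0 0 0 1",
  force=60,
)

```text
t: 4.75
eef_pos: [0.5685, -0.2163, 0.0421]
tcp_rot: [0.002, 0.621, 0.784, 0.0]
wrist_force: [-0.9, 0.9, 4.9]
width: 0.214
finger_force: 58.4
```

Request:
servo_tool(
  targets="0 0 0 0 0 0 1;0 0 0 0 0 0 1;0 0 0 0 0 0 1;0 0 0 0 0 0 1;0 0 0 0 0 0 1",
)

```text
t: 5.25
eef_pos: [0.5685, -0.2163, 0.0421]
tcp_rot: [0.002, 0.621, 0.784, 0.0]
wrist_force: [-0.3, 0.4, 5.6]
width: 0.208
finger_force: 58.4
```

Request:
servo_tool(
  targets="0 0 -.05 0 0 0 1;0 0 -.1 0 0 0 1;0 0 -.15 0 0 0 1;0 0 -.2 0 0 0 1;0 0 -.2 0 0 0 1",
)

```text
t: 5.75
eef_pos: [0.5674, -0.2157, 0.0978]
tcp_rot: [0.0, 0.621, 0.784, -0.0]
wrist_force: [-0.3, 0.3, -3.3]
width: 0.211
finger_force: 58.7
```

Request:
servo_tool(
  targets="0 0 -.3 0 0 0 1;0 0 -.3 0 0 0 1;0 0 -.3 0 0 0 1;0 0 -.2 0 0 0 1;0 0 0 0 0 0 1",
)

```text
t: 6.25
eef_pos: [0.5686, -0.2164, 0.1876]
tcp_rot: [0.002, 0.621, 0.784, 0.0]
wrist_force: [-0.3, 0.2, -2.5]
width: 0.214
finger_force: 58.7
```

```bash
python3 - <<'E'
from h import *; import cv2
delta(.5718,.2391,.18,104)
s=imaging.read_camera("side");t=imaging.read_camera("top")
cv2.imwrite("pics/l.png",np.hstack([cv2.resize(i[60:260,200:360],(400,500)) for i in(s,t)]))
delta(.5718,.2391,.18,104)
E
```

```text
t 6.25 pos [ 0.5686 -0.2164  0.1876] psi 103.25 w 0.214 F [-0.28  0.23 -2.48] ff 58.72569680213928
tool shift units [5.534 1.343 0.08 ] turn units [ 0.05  0.05 -0.19]
t 6.35 pos [ 0.5674 -0.2156  0.1839] psi 103.25 w 0.212 F [ 0.01  0.41 -2.35] ff 58.72438430786133
tool shift units [5.52  1.357 0.048] turn units [ 0.    0.   -0.19]
```

View pics/l.png

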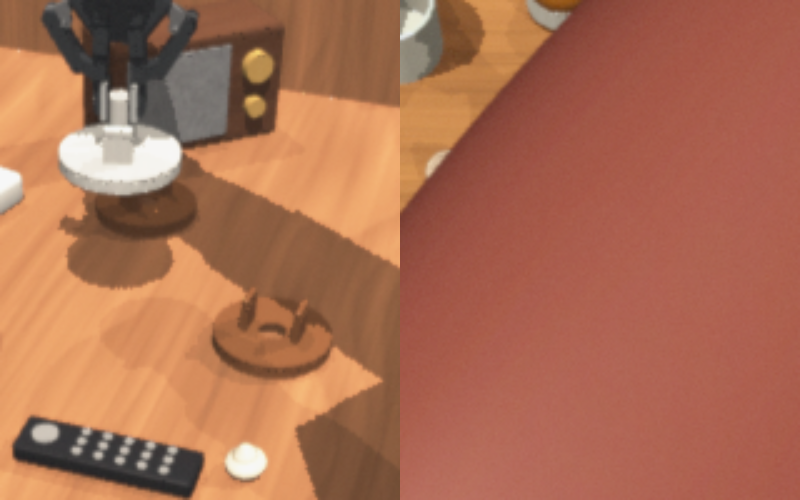

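The picture shows both lids lifted and level, with the knob pinched near its top. Now I'll carry them to the tin.

Request:
servo_tool(
  targets=".14 .034 0 0 0 0 1;.29 .0713 0 0 0 0 1;.29 .0713 0 0 0 0 1;.29 .0713 0 0 0 0 1;.29 .0713 0 0 0 0 1",
)

```text
t: 6.85
eef_pos: [0.5675, -0.1065, 0.1825]
tcp_rot: [-0.001, 0.621, 0.784, -0.0]
wrist_force: [0.3, -0.1, -3.2]
width: 0.214
finger_force: 58.7
```

Request:
servo_tool(
  targets=".29 .0713 0 0 0 0 1;.29 .0713 0 0 0 0 1;.29 .0713 0 0 0 0 1;.29 .0713 0 0 0 0 1;.29 .0713 0 0 0 0 1",
)

```text
t: 7.35
eef_pos: [0.5684, 0.0129, 0.1826]
tcp_rot: [-0.001, 0.621, 0.784, -0.0]
wrist_force: [0.2, 0.4, -3.9]
width: 0.207
finger_force: 58.7
```

Request:
servo_tool(
  targets=".29 .0713 0 0 0 0 1;.29 .0713 0 0 0 0 1;.29 .0713 0 0 0 0 1;.29 .0713 0 0 0 0 1;.29 .0713 0 0 0 0 1",
)

```text
t: 7.85
eef_pos: [0.5694, 0.1321, 0.1826]
tcp_rot: [-0.001, 0.621, 0.784, -0.001]
wrist_force: [0.0, 0.1, -3.2]
width: 0.208
finger_force: 58.7
```

Request:
servo_tool(
  targets=".29 .0713 0 0 0 0 1;.29 .0713 0 0 0 0 1;.29 .0713 0 0 0 0 1;.29 .0713 0 0 0 0 1;.16 .039 0 0 0 0 1",
)

```text
t: 8.35
eef_pos: [0.5703, 0.2412, 0.1826]
tcp_rot: [-0.001, 0.62, 0.784, -0.001]
wrist_force: [-0.4, -0.7, -3.2]
width: 0.213
finger_force: 58.7
```

Request:
servo_tool(
  targets="0 0 0 0 0 0 1;0 0 0 0 0 0 1;0 0 0 0 0 0 1;0 0 0 0 0 0 1;0 0 0 0 0 0 1",
)

```text
t: 8.85
eef_pos: [0.5719, 0.2384, 0.1841]
tcp_rot: [0.0, 0.621, 0.784, -0.0]
wrist_force: [0.5, 0.1, -2.6]
width: 0.213
finger_force: 58.8
```

```bash
python3 - <<'E'
from h import *; import cv2
delta(.5718,.2391,.158,103.25)
P,s=wristP(); w=imaging.read_camera("wrist"); t=imaging.read_camera("top"); d=imaging.read_camera("side")
cv2.imwrite("pics/o.png",np.hstack([cv2.resize(w[90:390,150:370],(300,400)),cv2.resize(d[190:350,95:215],(300,400)),cv2.resize(t[100:200,60:135],(200,400))]))
E
```

```text
t 8.85 pos [0.5719 0.2384 0.1841] psi 103.2 w 0.213 F [ 0.49  0.05 -2.56] ff 58.818485140800476
tool shift units [0.008 0.001 0.326] turn units [ 0.    0.   -0.01]
```

View pics/o.png

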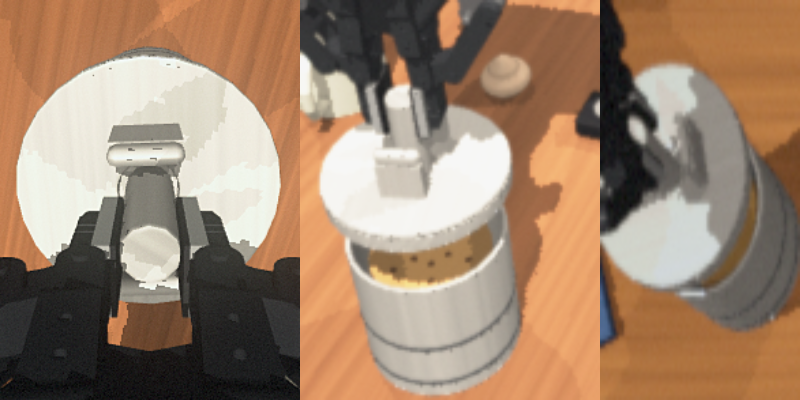

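The lids are centred over the tin and level, so I'll lower them.

Request:
servo_tool(
  targets=".008 0 .1 0 0 0 1;0 0 .12 0 0 0 1;0 0 .12 0 0 0 1;0 0 .1 0 0 0 1;0 0 .04 0 0 0 1",
)

```text
t: 9.5
eef_pos: [0.5708, 0.2396, 0.1439]
tcp_rot: [-0.001, 0.621, 0.784, -0.001]
wrist_force: [-0.7, -0.1, -3.0]
width: 0.209
finger_force: 58.8
```

Request:
servo_tool(
  targets="0 0 .03 0 0 0 1;0 0 .03 0 0 0 1;0 0 .03 0 0 0 1;0 0 .03 0 0 0 1;0 0 0 0 0 0 1",
)

```text
t: 10.0
eef_pos: [0.5715, 0.2397, 0.1358]
tcp_rot: [-0.0, 0.621, 0.784, -0.0]
wrist_force: [0.2, -0.1, -2.0]
width: 0.211
finger_force: 58.8
```

Request:
servo_tool(
  targets="0 0 .015 0 0 0 1;0 0 .015 0 0 0 1;0 0 .015 0 0 0 1;0 0 .015 0 0 0 1;0 0 0 0 0 0 1",
)

```text
t: 10.5
eef_pos: [0.5716, 0.2397, 0.1311]
tcp_rot: [0.0, 0.621, 0.784, -0.0]
wrist_force: [-1.4, -0.6, -0.8]
width: 0.21
finger_force: 58.9
```

```bash
python3 - <<'E'
from h import *; import cv2
t=imaging.read_camera("top"); d=imaging.read_camera("side")
delta(.5718,.2391,.118,103.25)
cv2.imwrite("pics/p.png",np.hstack([cv2.resize(d[210:350,95:215],(440,513)),cv2.resize(t[100:200,60:135],(360,513))]))
E
```

```text
t 10.6 pos [0.5716 0.2397 0.1313] psi 103.25 w 0.209 F [-0.85 -0.08 -2.38] ff 58.85354161262512
tool shift units [-0.008  0.     0.167] turn units [ 0.  0. -0.]
```

View pics/p.png

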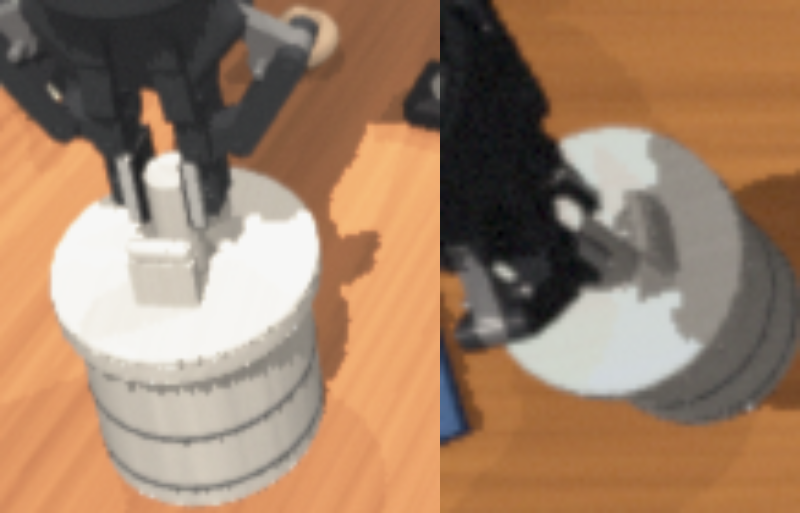

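The outer lid sits round the tin's rim and is level. Now I'll feel down for the biscuits.

Request:
servo_tool(
  targets="0 0 .0125 0 0 0 1;0 0 .0125 0 0 0 1;0 0 .0125 0 0 0 1;0 0 0 0 0 0 1;0 0 0 0 0 0 1",
)

```text
t: 11.1
eef_pos: [0.5716, 0.2397, 0.1282]
tcp_rot: [0.0, 0.621, 0.784, -0.0]
wrist_force: [1.3, 0.4, -2.6]
width: 0.211
finger_force: 58.9
```

Request:
servo_tool(
  targets="0 0 .0125 0 0 0 1;0 0 .0125 0 0 0 1;0 0 .0125 0 0 0 1;0 0 0 0 0 0 1;0 0 0 0 0 0 1",
)

```text
t: 11.6
eef_pos: [0.5716, 0.2397, 0.1252]
tcp_rot: [0.0, 0.621, 0.784, -0.0]
wrist_force: [-0.1, -0.2, -2.0]
width: 0.214
finger_force: 58.9
```

Request:
servo_tool(
  targets="0 0 .0125 0 0 0 1;0 0 .0125 0 0 0 1;0 0 .0125 0 0 0 1;0 0 0 0 0 0 1;0 0 0 0 0 0 1",
)

```text
t: 12.1
eef_pos: [0.5717, 0.2398, 0.1226]
tcp_rot: [0.0, 0.621, 0.784, 0.0]
wrist_force: [-1.2, -0.4, 3.4]
width: 0.209
finger_force: 59.2
```

Request:
servo_tool(
  targets="0 0 .0125 0 0 0 1;0 0 .009 0 0 0 1;0 0 0 0 0 0 1;0 0 0 0 0 0 1;0 0 0 0 0 0 1",
)

```text
t: 12.6
eef_pos: [0.5718, 0.2398, 0.1212]
tcp_rot: [0.0, 0.621, 0.784, 0.0]
wrist_force: [-1.9, -0.3, 6.4]
width: 0.208
finger_force: 59.7
```

```bash
python3 - <<'E'
from h import *
for i in range(4):
    imaging.read_camera("top"); delta(.5718,.2391,.118,103.25)
E
```

```text
t 12.65 pos [0.5718 0.2398 0.1212] psi 103.25 w 0.212 F [-1.83 -0.3   6.07] ff 59.74881649017334
tool shift units [-0.008 -0.002  0.04 ] turn units [0.01 0.   0.  ]
t 12.7 pos [0.5718 0.2398 0.1212] psi 103.25 w 0.209 F [-2.34 -0.77  5.98] ff 59.74850356578827
tool shift units [-0.008 -0.002  0.04 ] turn units [0.01 0.   0.  ]
t 12.75 pos [0.5718 0.2398 0.1212] psi 103.25 w 0.215 F [-2.89 -0.11  6.39] ff 59.74831402301788
tool shift units [-0.009 -0.002  0.04 ] turn units [0.01 0.   0.  ]
t 12.8 pos [0.5718 0.2398 0.1212] psi 103.25 w 0.212 F [-1.79 -0.08  6.64] ff 59.74919557571411
tool shift units [-0.009 -0.002  0.04 ] turn units [0.01 0.   0.  ]
```

Request:
servo_tool(
  targets="0 0 .012 0 0 0 1;0 0 0 0 0 0 1;0 0 0 0 0 0 1;0 0 0 0 0 0 1;0 0 0 0 0 0 1",
)

```text
t: 13.3
eef_pos: [0.5718, 0.2398, 0.1206]
tcp_rot: [0.0, 0.621, 0.784, 0.0]
wrist_force: [-4.0, -1.2, 8.8]
width: 0.208
finger_force: 60.0
```

Request:
servo_tool(
  targets="0 0 0 0 0 0 -1;0 0 0 0 0 0 -1;0 0 0 0 0 0 -1;0 0 0 0 0 0 -1;0 0 0 0 0 0 -1",
)

```text
t: 13.8
eef_pos: [0.5715, 0.2397, 0.1194]
tcp_rot: [-0.0, 0.621, 0.784, -0.0]
wrist_force: [-0.2, -0.5, -0.0]
width: 0.998
finger_force: 0.0
```

Request:
servo_tool(
  targets="0 0 -.05 0 0 0 -1;0 0 -.15 0 0 0 -1;0 0 -.25 0 0 0 -1;0 0 -.25 0 0 0 -1;0 0 -.25 0 0 0 -1",
)

```text
t: 14.3
eef_pos: [0.5717, 0.2398, 0.1976]
tcp_rot: [0.0, 0.621, 0.784, 0.0]
wrist_force: [0.0, 0.9, 0.7]
width: 0.996
finger_force: 0.0
```

```bash
python3 - <<'E'
from h import *; import cv2
imaging.read_camera("top")
delta(.5718,.2391,.2,193.25)
P,s=wristP(); w=imaging.read_camera("wrist")
cv2.imwrite("pics/q.png",cv2.resize(w[90:330,150:390],(600,600),interpolation=cv2.INTER_CUBIC))
E
```

```text
t 14.35 pos [0.573  0.24   0.2015] psi 103.25 w 1.002 F [0.17 0.64 3.51] ff 0.0
tool shift units [-0.008 -0.018  0.019] turn units [  0.06   0.07 -22.5 ]
```

View pics/q.png

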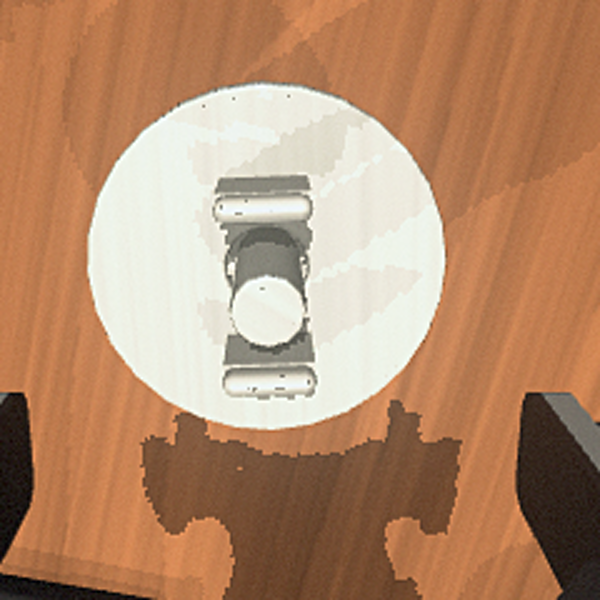

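The outer lid stayed on the rim and the knob stands free at (268,312). The ear tops are at (263,209) and (270,382).

```bash
python3 - <<'E'
from h import *
P,s=wristP(); print(s["eef_pos"])
# picture was taken at pose: pos .573 .24 .2015 with slight tilt; arm settled since -> use that pose
R=Ro.from_quat([0,0,0,1]).as_matrix()
psi=np.radians(103.25); Rt=np.array([[np.cos(psi),np.sin(psi),0],[np.sin(psi),-np.cos(psi),0],[0,0,-1]])
m=P["mount"]
for tilt in((0,0),(.06*4,.07*4)):
  Rw=Rt@Ro.from_rotvec(np.radians([-tilt[0],-tilt[1],0])).as_matrix(); Rc=Rw@m[:3,:3]; tc=Rw@m[:3,3]+np.array([.573,.24,.2015]); Q=dict(P,R=Rc.T,t=-Rc.T@tc)
  f=lambda u,v:(150+(u+.5)/2.5-.5,90+(v+.5)/2.5-.5)
  A=ray(Q,f(263,209),.139);B=ray(Q,f(270,382),.139);K=ray(Q,f(268,312),.146)
  d=A-B; print("mid",(A+B)/2,"len",np.linalg.norm(d),"lid yaw",np.degrees(np.arctan2(-d[0],d[1])),"knob",K)
E
```

```text
[0.57325345 0.24006482 0.20001328]
mid [0.57100695 0.24169221 0.139     ] len 0.04792922350184677 lid yaw 15.254955034634538 knob [0.57174889 0.24036031 0.146     ]
mid [0.57133447 0.24144626 0.139     ] len 0.0480045725710676 lid yaw 15.249259383929544 knob [0.57203685 0.24015187 0.146     ]
```

Request:
servo_tool(
  targets="0 0 0 0 0 -1 -1;0 0 0 0 0 -1 -1;0 0 0 0 0 -1 -1;0 0 0 0 0 -1 -1;0 0 0 0 0 -1 -1",
)

```text
t: 14.9
eef_pos: [0.5715, 0.2397, 0.1954]
tcp_rot: [-0.0, 0.474, 0.881, -0.0]
wrist_force: [0.2, 0.1, -0.0]
width: 0.996
finger_force: 0.0
```

Request:
servo_tool(
  targets="0 0 0 0 0 -1 -1;0 0 0 0 0 -1 -1;0 0 0 0 0 -1 -1;0 0 0 0 0 -1 -1;0 0 0 0 0 -1 -1",
)

```text
t: 15.4
eef_pos: [0.5715, 0.2397, 0.1954]
tcp_rot: [-0.0, 0.314, 0.949, -0.0]
wrist_force: [0.6, -0.6, -0.5]
width: 1.0
finger_force: 0.0
```

Request:
servo_tool(
  targets="0 0 0 0 0 -1 -1;0 0 0 0 0 -1 -1;0 0 0 0 0 -1 -1;0 0 0 0 0 -1 -1;0 0 0 0 0 -1 -1",
)

```text
t: 15.9
eef_pos: [0.5715, 0.2397, 0.1954]
tcp_rot: [-0.0, 0.144, 0.99, -0.0]
wrist_force: [0.0, 0.7, -0.2]
width: 1.005
finger_force: 0.0
```

Request:
servo_tool(
  targets="0 0 0 0 0 -1 -1;0 0 0 0 0 -1 -1;0 0 0 0 0 -1 -1;0 0 0 0 0 -1 -1;0 0 0 0 0 -1 -1",
)

```text
t: 16.4
eef_pos: [0.5715, 0.2397, 0.1954]
tcp_rot: [-0.0, -0.03, 1.0, -0.0]
wrist_force: [0.7, -0.8, 0.0]
width: 0.995
finger_force: 0.0
```

Request:
servo_tool(
  targets="0 0 0 0 0 -1 -1;0 0 0 0 0 -1 -1;0 0 0 0 0 -1 -1;0 0 0 0 0 0 -1;0 0 0 0 0 0 -1",
)

```text
t: 16.9
eef_pos: [0.5715, 0.2397, 0.1955]
tcp_rot: [-0.0, -0.132, 0.991, -0.0]
wrist_force: [-0.3, 0.3, 0.2]
width: 1.001
finger_force: 0.0
```

```bash
python3 - <<'E'
from h import *; import cv2
delta(.5713,.241,.110,195.2)
P,s=wristP(); w=imaging.read_camera("wrist")
cv2.imwrite("pics/r.png",cv2.resize(w[90:330,120:400],(700,600),interpolation=cv2.INTER_CUBIC))
print(proj(P,[[.5713,.241,.139],[.5720,.2401,.146]]).round(1).tolist())
E
```

```text
t 16.9 pos [0.5715 0.2397 0.1955] psi -164.86 w 1.001 F [-0.29  0.3   0.17] ff 0.0
tool shift units [-0.002  0.016  1.069] turn units [-0.   -0.   -0.02]
[[260.7, 213.5], [259.0, 217.7]]
```

View pics/r.png

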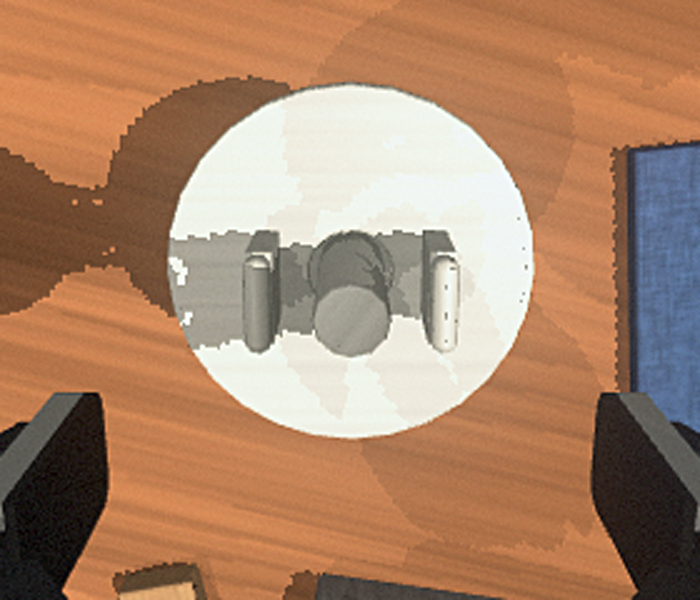

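The ears are symmetric about the image column at (352,304), as predicted. I'll go down over them and grip.

Request:
servo_tool(
  targets="0 .012 .2 0 0 0 -1;0 0 .25 0 0 0 -1;0 0 .25 0 0 0 -1;0 0 .2 0 0 0 -1;0 0 .1 0 0 0 -1",
)

```text
t: 17.45
eef_pos: [0.5702, 0.2405, 0.1129]
tcp_rot: [-0.001, -0.132, 0.991, -0.0]
wrist_force: [-0.6, -0.2, -1.0]
width: 1.003
finger_force: 0.0
```

Request:
servo_tool(
  targets="0 0 .06 0 0 0 -1;0 0 .04 0 0 0 -1;0 0 0 0 0 0 -1;0 0 0 0 0 0 -1;0 0 0 0 0 0 -1",
)

```text
t: 17.95
eef_pos: [0.5718, 0.2407, 0.1083]
tcp_rot: [0.001, -0.133, 0.991, -0.0]
wrist_force: [1.0, 0.3, 0.1]
width: 1.0
finger_force: 0.0
```

Request:
servo_tool(
  targets="0 0 0 0 0 0 1;0 0 0 0 0 0 1;0 0 0 0 0 0 1;0 0 0 0 0 0 1;0 0 0 0 0 0 1",
  force=45,
)

```text
t: 18.45
eef_pos: [0.5716, 0.2407, 0.108]
tcp_rot: [0.0, -0.133, 0.991, -0.0]
wrist_force: [-0.3, -0.4, 4.5]
width: 0.649
finger_force: 48.7
```

Request:
servo_tool(
  targets="0 0 0 0 0 0 1;0 0 0 0 0 0 1;0 0 0 0 0 0 1;0 0 0 0 0 0 1;0 0 0 0 0 0 1",
)

```text
t: 18.95
eef_pos: [0.5716, 0.2407, 0.108]
tcp_rot: [0.0, -0.133, 0.991, 0.0]
wrist_force: [0.0, -0.6, 4.8]
width: 0.652
finger_force: 48.8
```

Request:
servo_tool(
  targets="0 0 -.03 0 0 0 1;0 0 -.06 0 0 0 1;0 0 -.08 0 0 0 1;0 0 -.08 0 0 0 1;0 0 -.08 0 0 0 1",
)

```text
t: 19.45
eef_pos: [0.5714, 0.2407, 0.1347]
tcp_rot: [0.0, -0.133, 0.991, -0.0]
wrist_force: [0.9, 0.1, -0.7]
width: 0.652
finger_force: 48.3
```

Request:
servo_tool(
  targets="0 0 -.1 0 0 0 1;0 0 -.1 0 0 0 1;0 0 -.1 0 0 0 1;0 0 -.1 0 0 0 1;0 0 -.1 0 0 0 1",
)

```text
t: 19.95
eef_pos: [0.5714, 0.2407, 0.1748]
tcp_rot: [0.0, -0.133, 0.991, -0.0]
wrist_force: [-0.2, 2.0, -1.5]
width: 0.65
finger_force: 48.3
```

Request:
servo_tool(
  targets="0 0 -.1 0 0 0 1;0 0 -.1 0 0 0 1;0 0 -.09 0 0 0 1;0 0 -.05 0 0 0 1;0 0 -.02 0 0 0 1",
)

```text
t: 20.45
eef_pos: [0.5716, 0.2407, 0.2034]
tcp_rot: [0.0, -0.133, 0.991, -0.0]
wrist_force: [0.0, -0.0, -1.4]
width: 0.648
finger_force: 48.3
```

Request:
servo_tool(
  targets="0 0 0 0 0 0 1;0 0 0 0 0 0 1;0 0 0 0 0 0 1;0 0 0 0 0 0 1;0 0 0 0 0 0 1",
)

```text
t: 20.95
eef_pos: [0.5712, 0.2407, 0.2026]
tcp_rot: [-0.0, -0.133, 0.991, -0.0]
wrist_force: [0.5, 0.8, -0.4]
width: 0.645
finger_force: 48.3
```

Request:
servo_tool(
  targets="0 0 0 0 0 0 1;0 0 0 0 0 0 1;0 0 0 0 0 0 1;0 0 0 0 0 0 1;0 0 0 0 0 0 1",
)

```text
t: 21.45
eef_pos: [0.5714, 0.2407, 0.2028]
tcp_rot: [0.0, -0.133, 0.991, -0.0]
wrist_force: [0.3, -0.0, -0.7]
width: 0.651
finger_force: 48.3
```

```bash
python3 - <<'E'
from h import *; import cv2
t=imaging.read_camera("top"); d=imaging.read_camera("side")
delta(.5713,.241,.2,195.2)
cv2.imwrite("pics/z.png",np.hstack([cv2.resize(d[160:350,80:230],(450,570)),cv2.resize(t[80:200,60:135],(350,570))]))
E
```

```text
t 21.55 pos [0.5713 0.2407 0.2028] psi -164.75 w 0.651 F [ 0.12 -0.2  -1.1 ] ff 48.314612209796906
tool shift units [-0.001  0.004  0.035] turn units [-0.   -0.    0.01]
```

View pics/z.png

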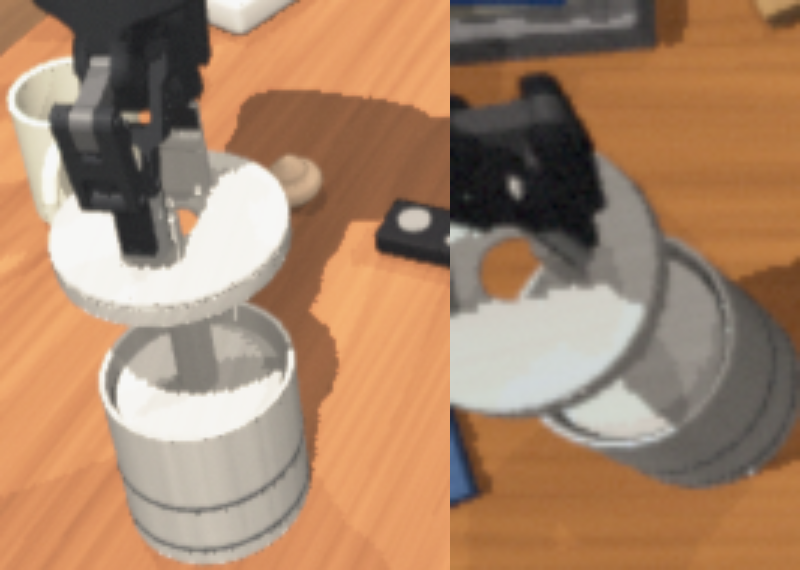

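The outer lid is held level clear above the knob, and the inner lid lies flat in the tin, so I'm handing in.

```bash
python3 -c "
from station import job; print(job.hand_in())"
```

```text
the job is handed in; nothing more can be done
None
```

I've handed in the job: the inner lid lies flat on the biscuits after a push of about 10 N, and the gripper holds the outer lid level about 85 mm above the tin's rim; the verdict wasn't shown to me.

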